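# Put the tipped vial on the light box and hold its shutter half open

## Robot

A 6-joint arm with a two-finger parallel gripper is mounted at the origin on the work surface. World frame = base frame: x ahead of the robot, y to its left, z up, the work surface at z = 0. Lengths are in mm, angles in rad, forces in N, time in s.
With the tool pointing down it reaches from about 350 to 775 mm from the base axis. Payload 7.3 kg.
Tool frame: the origin (TCP) lies at the very end of the fingers, on their centre line; the grasp point (between the pads) lies 19 mm behind it; z points along the fingers, y is the line along which they close (so a half turn about z gives the same grasp; the last joint's range is limited). The gripper opens to 92 mm and grips with 3 to 60 N. Pads are 19 mm wide; open, the fingers measure 130 mm over their backs; the gripper's body (75 mm by 190 mm) begins 47 mm behind the grasp point.
Start: joints at [-1.467, 0.342, 1.524, -0, 1.275, -0.146], TCP at [129.807, -508.719, 226.741] pointing down, gripper open.
Joint ranges: [-2.53, 2.53], [-0.77, 2.02], [0.04, 2.7], [-1, 4.14], [0.28, 2.66], [-3.11, 3.11]. Speed limits (rad/s): [2.57, 2.57, 3.14, 3.14, 3.14, 3.14].

## Interface

Orientations are given as [roll, pitch, yaw] about the fixed x, y, z axes, in that order (R = Rz(yaw) Ry(pitch) Rx(roll)).
In Python, from plant import get_obs, vision, workorder gives the robot as it stands.
- The arm moves only by the shell command python3 -m pendant 'ROWS' [OPENING]. ROWS is a JSON object of lists of equal length, an entry for each row: "dp": the shift along the tool's x, y, z in m, a list of three; "rotation": the turn, a rotation vector about the tool's x, y, z in rad, a list of three. A call has 1 to 8 rows; each row is the pose to reach, as a shift and turn from the pose commanded when the call began, along the tool's axes at that moment; what a row does not reach only later rows make up. A row lasts 1/8 s, in which the tool goes at most 62.5 mm and 10.7 degrees, less where a joint would pass 70% of its speed; a pose out of reach is approached as far as the arm can. A call with a gripper value outside its range is refused whole. OPENING is the finger opening in m, from 0 to 0.0918, set as the call begins (- or left out, the last holds). The fingers move at their own pace and stop on an object; the grip force is fixed at half the most. Time passes only in rows, so rows that repeat a pose let the fingers close. It gives the time, the measured TCP pose, the force, the opening and the grip force at its end, in the units of the state.
- get_obs(): the state, without advancing time (a new reading comes with each control period).
- vision.capture(name): name is "scene" or "top" or "wrist"; returns a dict with "pixels" (420x560x3 uint8, red, green, blue), "vfov" (degrees; the focal length in pixels is half the picture's height over the tangent of half this angle, whatever the lens; pixels are square), "cx", "cy" (the principal point, pixels), "pose" (4x4, takes a point from camera to world coordinates); the wrist camera has in their place "T_tool_cam" (4x4, takes a point from camera to tool coordinates, whose origin is the TCP and whose axes are the flange's). Camera axes: x right, y up, looking along -z (the intrinsics and any distortion apply to the point x, -y, -z); pixel columns grow to the right and rows downward; lengths in mm; the calibration is good to about 2 mm. A picture is of the moment at which its call begins: read the wrist's pose just before it. There is no depth.
- workorder.close_job(): hands the job in; it is judged then, once.
The state is a dict: "time": time; "joint_positions": joint angles; "dq": joint speeds; "tau": joint torques, N m; "tool_pos": TCP position; "tcp_rot": TCP orientation; "contact_force": force on the tool from outside, world axes, zero at the start; "moment": the same for the moment, N m; "grip_width": finger opening in mm; "finger_force": force on a finger pad.
Only numpy, scipy, OpenCV 4.12 (cv2) and the standard library are available. Lean on these libraries where they do the work, as an engineer would, in place of code of your own. Each camera call takes 0.05 s, during which the arm holds its last target. There are 200 camera calls.

## Task

One of the sample vials on the freely spinning turntable has tipped over: lift it off and lay it on the two-rod cradle of the light box, let go of it, and keep the shutter closed until then. Then slide the light box's sprung shutter open by its upright tab to half of its travel, never beyond three quarters, and hold it there: it springs shut if let go, so finish while still holding it half open. Leave the other vials standing on the turntable and everything else where it is.

Things in the scene. Friction and masses are not known exactly. Their poses are not given: they have to be found in the camera images.
- tipped_vial: The amber glass vial lying on the turntable: 28 mm in diameter, 61 mm long with its white octagonal cap (28 mm over flats, 15 mm long), 30 to 55 g. Origin: on its axis, at mid-length, 14 mm above the disc; x runs along it to the cap. It lies 68 mm from the turntable's axis, pointing in any direction. It may lie in the cradle either way round.
- vial_a: One of three vials like the tipped one, standing upright on the turntable (28 mm diameter, 61 mm tall), 68 mm from its axis. Origin: centre of its underside, z up. Must stay standing on the turntable.
- vial_b: One of three vials like the tipped one, standing upright on the turntable (28 mm diameter, 61 mm tall), 68 mm from its axis. Origin: centre of its underside, z up. Must stay standing on the turntable.
- vial_c: One of three vials like the tipped one, standing upright on the turntable (28 mm diameter, 61 mm tall), 68 mm from its axis. Origin: centre of its underside, z up. Must stay standing on the turntable.
- turntable: White flat turntable, disc 230 mm in diameter, its top 35 mm above the bench, no rim, spinning freely about its vertical axis. Origin: on the axis at bench height, z up. It stands either left or right of the robot's centre line, the light box on the other side.
- viewer: White light box fixed to the bench, 60 mm high. Origin at bench height; it spans x -100 to 110, y -60 to 60 mm; the shutter opens along +x. On top: a lit window (60 x 50 mm, centre x = -50) under the shutter plate; the rod cradle over it; two guide rails at y = +-36 (8 mm wide, top at 68 mm) with black marks beside the tab's centre when closed (x = 35), half open (65, wide marks), fully open (95).
- cradle (a point): Where the vial's axis and middle lie when it rests in the cradle: 93 mm above the bench, x = -50 mm on the light box; same axes as the box. Cradle: two level steel rods along y, 8 mm thick, 20 mm apart (centres), tops 82 mm above the bench; end plates (40 mm wide in x, tops at 90 mm) with inner faces 80 mm apart. The vial lies along y.
- tab (a point): Centre of the upright aluminium tab of the shutter: 12 mm thick in x, 24 mm wide in y, 40 mm tall, from the steel shutter plate (top 65 mm above the bench) to 105 mm above the bench. Same axes as the light box. At x = 35 mm of the light box when closed.
- shutter (a joint): Shutter travel in m: 0 closed, 0.06 fully open, moving the tab along the light box's +x. A spring pushes it shut: about 3 N when closed, rising 0.2 N per mm to 9 N at half travel (0.03) and 15 N fully open.
- petri_dish: Clear closed petri dish, 60 mm in diameter, 14 mm high, on the bench near the robot's centre line. Origin: centre of its underside. Leave alone.
- tweezers: Steel tweezers lying on the bench between turntable and light box, 115 mm long, 12 mm wide, 8 mm high. Origin near the middle, on the bench; x along them. Leave alone.
Mind the look-alikes: they are no part of the job. Leave any purple look-alike of the vial_a alone.

How it is judged (in metres and radians):
On the way, in this order (a step that is already met when the one before it is completed fails the run):
1. the tipped vial is lifted clear of the turntable, the shutter still closed (height (world z) of tipped_vial above 0.075 m and contact force between tipped_vial and turntable below 0.02 N and value of joint shutter below 0.006 m), for 0.2 s.
2. the vial lies in the cradle, let go and at rest, the shutter still closed (horizontal distance between tipped_vial and cradle below 0.012 m and z of tipped_vial in the frame of cradle between -0.006 and 0.006 m and angle between the x axis of tipped_vial and the y axis of cradle, either way round below 0.12 rad and linear speed of tipped_vial below 0.03 m/s and contact force between tipped_vial and the fingers below 0.05 N and contact force between tipped_vial and the arm below 0.05 N and contact force between tipped_vial and viewer above 0.1 N and value of joint shutter below 0.006 m), for 0.3 s.
At the end, for the whole second after the job is handed in: Robot holds the shutter still (over 3 N) at 30 mm, within 5 mm; the vial lies in the cradle untouched, its middle within 12 mm of the cradle point in plan and 6 mm in height, its axis within 0.12 rad of the rods; the other three vials stand on the turntable (horizontal distance between tipped_vial and cradle below 0.012 m and z of tipped_vial in the frame of cradle between -0.006 and 0.006 m and angle between the x axis of tipped_vial and the y axis of cradle, either way round below 0.12 rad and linear speed of tipped_vial below 0.03 m/s and contact force between tipped_vial and the fingers below 0.05 N and contact force between tipped_vial and the arm below 0.05 N and contact force between tipped_vial and viewer above 0.1 N and angle between each of vial_a, vial_b, vial_c's own z axis and vertical below 0.15 rad and horizontal distance between each of vial_a, vial_b, vial_c and turntable below 0.112 m and z of each of vial_a, vial_b, vial_c in the frame of turntable above 0.03 m and value of joint shutter between 0.025 and 0.035 m and velocity of joint shutter between -0.01 and 0.01 m/s and contact force between any of the fingers, the arm and viewer above 3 N); the arm keeps its last pose, push and grip.
It fails at once if the shutter is opened beyond three quarters of its travel (value of joint shutter above 0.045 m).
It fails at once if a standing vial is knocked over or off the turntable (angle between any of vial_a, vial_b, vial_c's own z axis and vertical above 0.5 rad or horizontal distance between any of vial_a, vial_b, vial_c and turntable above 0.125 m).
It fails at once if the petri dish or tweezers is pushed away by more than 30 mm (distance of any of petri_dish, tweezers from where it was at the start of the episode above 0.03 m).
It also fails if it takes over 54 s, if anything falls off the work surface, if the arm or the gripper's body presses on something with over 40 N, if the wrist force passes 120 N, or if a joint passes its speed limit or range.

## Working session

There is one attempt and no reset: what is moved stays moved. The work goes in short steps, Python scripts to look and compute and a shell command to move; the robot and the scene stay as the last step left them, time stands still between calls to the robot, and variables do not carry over. Pictures are saved under pics/ and viewed, at most 10 in all, crops included, and the job is handed in when it is done.

```bash
mkdir -p pics; cat > h.py <<'E'
import numpy as np, cv2
from plant import get_obs, vision, workorder
def cap(n,f=None):
    o=get_obs(); d=vision.capture(n); d['o']=o
    if f: cv2.imwrite('pics/'+f,cv2.cvtColor(d['pixels'],cv2.COLOR_RGB2BGR))
    return d
E
python3 - <<'E'
from h import *
o=get_obs(); print({k:np.round(v,3).tolist() for k,v in o.items()})
for n in('top','scene'):
    d=cap(n,n+'0.png'); print(n,{k:(np.round(v,3).tolist() if not isinstance(v,str) else v) for k,v in d.items() if k not in('pixels','o')})
a=cv2.imread('pics/top0.png');b=cv2.imread('pics/scene0.png')
E
ls
```

```text
{'time': 0.0, 'joint_positions': [-1.467, 0.343, 1.525, -0.0, 1.275, -0.146], 'dq': [0.0, -0.001, 0.001, 0.001, 0.001, 0.0], 'tau': [0.001, -43.124, -24.422, 0.072, 0.056, -0.0], 'tool_pos': [129.747, -508.295, 226.034], 'tcp_rot': [-3.14, -0.0, 0.25], 'contact_force': [0.253, 0.29, -0.892], 'moment': [-0.013, 0.009, 0.062], 'finger_force': 0.0, 'grip_width': 91.731}
top {'vfov': 51.218, 'cx': 281.445, 'cy': 209.835, 'pose': [[-0.017, 0.994, -0.105, 414.685], [-1.0, -0.015, 0.017, 10.157], [0.016, 0.106, 0.994, 965.013], [0.0, 0.0, 0.0, 1.0]]}
scene {'vfov': 44.421, 'cx': 273.756, 'cy': 217.578, 'pose': [[-0.634, -0.602, 0.485, 968.355], [0.773, -0.49, 0.402, 391.959], [-0.004, 0.63, 0.776, 818.11], [0.0, 0.0, 0.0, 1.0]]}
h.py
pics
```

View pics/top0.png

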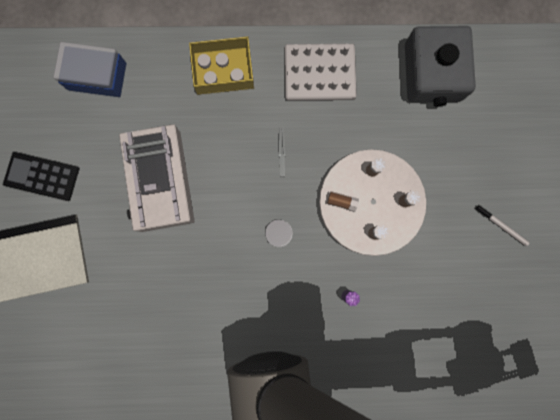

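View pics/scene0.png

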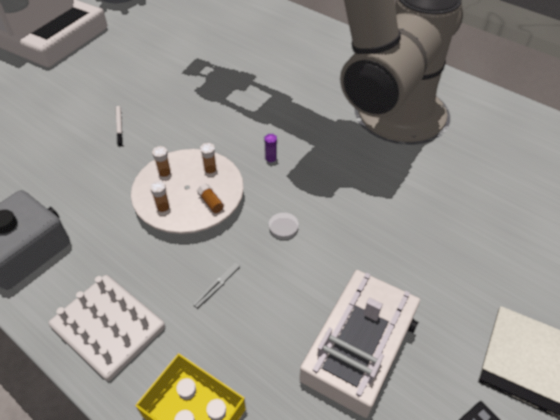

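Top view: the tipped amber vial is at (343,201) with its cap to the right, and the light box is at (155,178). The box's cradle is at the far end and its tab at about (150,187), so the shutter opens towards the robot. 

Things that could be taken for the vial: the standing vials at (376,166), (410,199) and (379,232), the purple look-alike at (352,298), and the caps in the yellow box at (220,65). The only one that is amber and lying on the disc is (343,201), so I choose that. I'll check it in a crop.

```bash
cat >> h.py <<'E'
def ray(d,uv,pose=None):
    P=d['pose'] if pose is None else pose; P=np.array(P)
    H=d['pixels'].shape[0]; f=H/2/np.tan(np.radians(d['vfov'])/2)
    uv=np.atleast_2d(uv).astype(float)
    v=np.c_[(uv[:,0]-d['cx'])/f,-(uv[:,1]-d['cy'])/f,-np.ones(len(uv))]@P[:3,:3].T
    return P[:3,3],v
def onz(d,uv,z,pose=None):
    c,v=ray(d,uv,pose); return (c+v*((z-c[2])/v[:,2:]))[:,:2]
def wpose(d):
    from scipy.spatial.transform import Rotation as R
    T=np.eye(4);T[:3,:3]=R.from_euler('xyz',d['o']['tcp_rot']).as_matrix();T[:3,3]=d['o']['tool_pos']
    return T@np.array(d['T_tool_cam'])
E
python3 - <<'E'
from h import *
d=cap('top'); im=d['pixels']; bgr=im[...,::-1].copy()
hsv=cv2.cvtColor(im,cv2.COLOR_RGB2HSV)
a=cv2.resize(bgr[115:240,110:205],None,fx=4,fy=4,interpolation=cv2.INTER_CUBIC)
b=cv2.resize(bgr[140:265,315:430],None,fx=3.5,fy=3.5,interpolation=cv2.INTER_CUBIC)
b=cv2.resize(b,(int(b.shape[1]*500/b.shape[0])-60,500))
cv2.imwrite('pics/crop1.png',np.hstack([a,b])[:600,:800])
m=((hsv[...,0]<18)&(hsv[...,1]>120)&(hsv[...,2]>40)).astype('uint8'); m[:, :300]=0
for c in cv2.findContours(m,0,1)[0]:
    if cv2.contourArea(c)>30:
        r=cv2.minAreaRect(c); bp=cv2.boxPoints(r); print('amber',r, onz(d,bp,49).round().tolist())
w=((hsv[...,2]>120)&(hsv[...,1]<60)).astype('uint8')
for c in cv2.findContours(w,0,1)[0]:
    A=cv2.contourArea(c)
    if A>1500:
        r=cv2.minAreaRect(c);print('white',A,r)
        if r[0][0]>300 and r[0][1]>130:
            h=cv2.convexHull(c); e=cv2.fitEllipse(h); p=onz(d,h[:,0],35);print('tt',e,cv2.minEnclosingCircle(p.astype('float32')))
        else: print(onz(d,cv2.boxPoints(r),60).round().tolist())
E
```

```text
white 1677.5 ((397.4700012207031, 310.78997802734375), (43.84062194824219, 92.63099670410156), 81.8698959350586)
tt ((397.47186279296875, 309.2680969238281), (47.252830505371094, 107.61595153808594), 78.95750427246094) ((325.6990966796875, -242.87298583984375), 98.18180847167969)
white 70411.5 ((230.3253173828125, 201.92323303222656), (279.4122009277344, 498.05926513671875), 73.92642974853516)
[[675.0, 679.0], [973.0, -343.0], [384.0, -472.0], [132.0, 496.0]]
white 1937.0 ((83.51058197021484, 62.92802810668945), (57.15004348754883, 37.82843780517578), 8.365885734558105)
[[801.0, 477.0], [885.0, 468.0], [865.0, 347.0], [782.0, 357.0]]
white 5690.5 ((341.5370178222656, 69.20496368408203), (57.67951583862305, 112.61956787109375), 89.21517944335938)
[[878.0, -19.0], [879.0, -265.0], [750.0, -260.0], [749.0, -19.0]]
```

View pics/crop1.png

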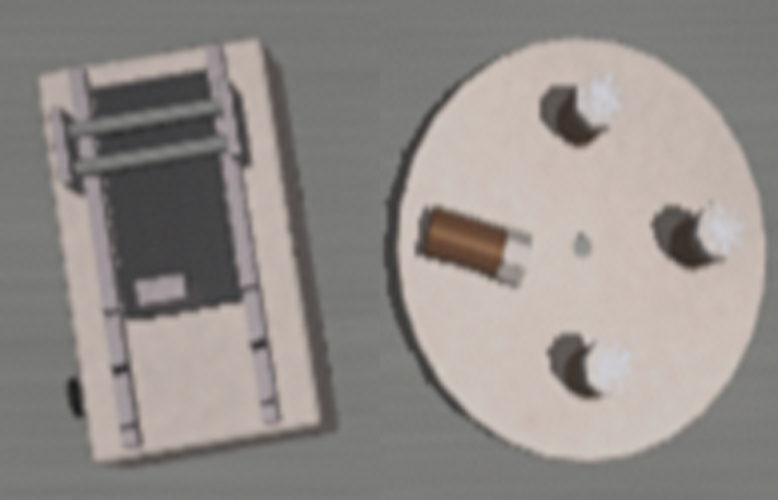

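The crop confirms the target: the amber body with a clear-white cap is lying left of the spindle, and the other three vials stand. The box corners are at about (120,134), (175,125), (190,221) and (133,230). I'll tune the masks next.

```bash
python3 - <<'E'
from h import *
d=cap('top'); im=d['pixels']; hsv=cv2.cvtColor(im,cv2.COLOR_RGB2HSV)
for n,(u,v) in dict(disc=(360,225),box=(165,215),amber=(341,201),cap=(353,204),bench=(250,150)).items(): print(n,hsv[v,u],im[v,u])
R=im.astype(int)
w=((R[...,0]-R[...,2]>8)&(R[...,0]>125)).astype('uint8')
for c in cv2.findContours(w,0,1)[0]:
    if cv2.contourArea(c)>2500:
        h=cv2.convexHull(c); r=cv2.minAreaRect(c); print(cv2.contourArea(c),r)
        if r[0][0]>300: p=onz(d,h[:,0],35);print('tt',cv2.fitEllipse(p.astype('float32')))
        else:
            p=onz(d,h[:,0],60).astype('float32'); rr=cv2.minAreaRect(p);print('box',rr,cv2.boxPoints(rr).round().tolist())
m=((R[...,0]>R[...,2]*1.7)&(R[...,0]>50)).astype('uint8')
for c in cv2.findContours(m,0,1)[0]:
    if cv2.contourArea(c)>30:
        r=cv2.minAreaRect(c); print('amber',r, onz(d,cv2.boxPoints(r),49).round().tolist(),onz(d,[r[0]],52))
E
```

```text
disc [ 13  24 202] [202 191 183]
box [ 10  25 186] [186 174 168]
amber [ 12 111 136] [136 100  77]
cap [ 12  19 201] [201 192 186]
bench [ 40   6 123] [122 123 120]
4952.5 ((38.0279426574707, 262.28131103515625), (61.16283416748047, 90.50601196289062), 77.98851776123047)
box ((411.7584228515625, 489.98065185546875), (124.6493148803711, 175.01329040527344), 11.348051071166992) [[333.0, 564.0], [368.0, 392.0], [490.0, 416.0], [456.0, 588.0]]
8744.5 ((372.7500305175781, 201.75003051757812), (106.77310943603516, 104.65180206298828), 45.0)
tt ((528.5818481445312, -202.783203125), (228.8262939453125, 230.02210998535156), 80.2283706665039)
3668.5 ((319.9999694824219, 70.99999237060547), (69.99998474121094, 53.99999237060547), -0.0)
tt ((824.4564819335938, -94.04267883300781), (179.73507690429688, 192.5830841064453), 12.184803009033203)
amber ((338.953857421875, 200.16925048828125), (20.873977661132812, 10.173871994018555), 15.255120277404785) [[526.0, -103.0], [547.0, -110.0], [535.0, -152.0], [514.0, -146.0]] [[ 530.07713112 -127.30800797]]
amber ((221.02601623535156, 64.99726104736328), (51.504913330078125, 59.72267150878906), 83.9909896850586) [[882.0, 191.0], [896.0, 61.0], [779.0, 50.0], [766.0, 178.0]] [[829.08011503 119.71710533]]
```

```bash
python3 - <<'E'
from h import *
d=cap('top'); im=d['pixels']; R=im.astype(int)
w=((R[...,0]-R[...,2]>8)&(R[...,0]>125)).astype('uint8'); w[:115]=0;w[240:]=0;w[:,:110]=0;w[:,205:]=0
w=cv2.morphologyEx(w,cv2.MORPH_OPEN,np.ones((2,2)))
p=cv2.findNonZero(w)[:,0]; h=cv2.convexHull(p)[:,0]
q=onz(d,h,60).astype('float32'); rr=cv2.minAreaRect(q); c=cv2.boxPoints(rr); print(rr,c.round(1).tolist())
print(onz(d,[[120,133.75],[175.5,125],[190.5,221],[133,230.5]],60).round(1).tolist())
# features: tab top (crop 135-185,275-305), plate rods
for n,u,z in [('tab',((160/4)+110,(290/4)+115),105)]: print(n,onz(d,[u],z))
E
```

```text
((582.5222778320312, 256.92742919921875), (209.1927947998047, 118.97662353515625), 9.227945327758789) [[469.70001220703125, 298.8999938964844], [488.79998779296875, 181.39999389648438], [695.2999877929688, 215.0], [676.2000122070312, 332.3999938964844]]
[[676.7, 331.2], [694.3, 215.1], [490.3, 182.5], [472.5, 300.2]]
tab [[554.16238491 253.96256502]]
```

The box measures 209 x 119 mm and the disc 230 mm across. The vial's middle is at (528,-134), 68 mm from the axis, as described. Now I'll move over the vial.

```bash
python3 -m pendant '{"dp":[[0.05,-0.0275,0],[0.1,-0.055,0],[0.15,-0.083,0],[0.2,-0.11,0],[0.25,-0.138,0],[0.3,-0.165,0],[0.35,-0.193,0],[0.4,-0.22,0]],"rotation":[[0,0,-0.12],[0,0,-0.24],[0,0,-0.36],[0,0,-0.48],[0,0,-0.6],[0,0,-0.72],[0,0,-0.85],[0,0,-0.95]]}' 0.06
python3 - <<'E'
from h import *
o=get_obs();print(o['time'],np.round(o['tool_pos'],1),np.round(o['tcp_rot'],3))
E
```

```text
time: 1.25
tool_pos: [464.2, -195.2, 226.8]
tcp_rot: [3.141, 0.0, 1.203]
contact_force: [1.8, -0.8, 0.8]
grip_width: 59.9
finger_force: 0.0
1.25 [ 464.2 -195.2  226.8] [3.141 0.    1.203]
```

```bash
python3 -m pendant '{"dp":[[0.04,0.019,0],[0.08,0.038,0],[0.08,0.038,0],[0.08,0.038,0]],"rotation":[[0,0,-0.04],[0,0,-0.08],[0,0,-0.08],[0,0,-0.08]]}'
python3 - <<'E'
from h import *
d=cap('wrist','w1.png'); im=d['pixels']; R=im.astype(int); P=wpose(d)
print(np.round(d['T_tool_cam'],3).tolist())
m=((R[...,0]>R[...,2]*1.6)&(R[...,0]>50)).astype('uint8')
for c in cv2.findContours(m,0,1)[0]:
    if cv2.contourArea(c)>300:
        r=cv2.minAreaRect(c);print(r,onz(d,[r[0]],52,P).round(1),onz(d,cv2.boxPoints(r),49,P).round(1).tolist())
E
```

```text
time: 1.75
tool_pos: [527.0, -136.0, 226.4]
tcp_rot: [-3.141, 0.0, 1.28]
contact_force: [-0.3, -0.4, 0.2]
grip_width: 60.0
finger_force: 0.0
[[-0.001, 0.96, 0.28, 74.94], [1.0, 0.001, 0.001, 0.319], [0.001, 0.28, -0.96, -156.867], [0.0, 0.0, 0.0, 1.0]]
((372.5, 360.5), (13.0, 373.0), 90.0) [[ 568.9 -350.4]] [[377.0, -286.7], [764.5, -402.7], [763.2, -419.9], [371.0, -302.5]]
((411.24261474609375, 309.4257507324219), (63.781883239746094, 22.288833618164062), 84.2894058227539) [[ 620.9 -300.5]] [[614.4, -263.7], [636.4, -267.7], [629.2, -343.8], [605.9, -339.7]]
((145.1310577392578, 309.4276123046875), (22.58837127685547, 63.7789306640625), 4.763641834259033) [[ 357.3 -221.6]] [[326.8, -253.6], [361.8, -185.5], [382.9, -194.1], [349.1, -262.7]]
((235.5915069580078, 261.20196533203125), (26.682308197021484, 24.387475967407227), 13.495734214782715) [[ 464.4 -197. ]] [[445.2, -202.7], [459.1, -180.0], [481.7, -193.7], [468.2, -216.8]]
((363.3108825683594, 224.3186798095703), (22.458248138427734, 27.85686683654785), 59.74356460571289) [[ 594.4 -195.7]] [[579.0, -189.3], [604.5, -182.1], [610.7, -204.5], [584.9, -212.0]]
((279.5, 177.0), (52.0, 29.0), 90.0) [[ 530.5 -128.2]] [[524.5, -101.7], [550.0, -109.4], [536.3, -156.9], [509.8, -148.9]]
```

View pics/w1.png

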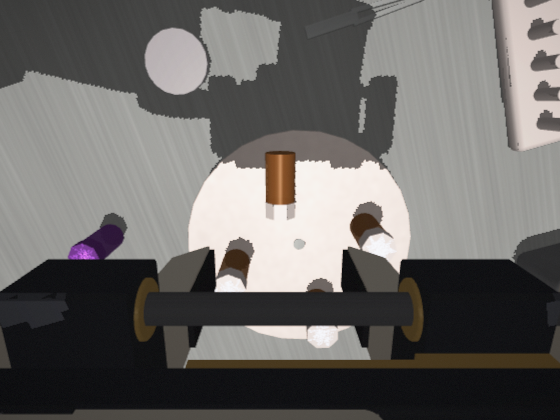

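The wrist view shows the vial at (280,180), in line with the fingers' x axis. Its amber centre is at (530.5,-128.2), which agrees with the top view to within 1 mm. The purple look-alike is outside at (95,240). I'll go down and grip with the TCP at z = 41.

```bash
python3 -m pendant '{"dp":[[0.001,0.001,0.05],[0.001,0.001,0.1],[0.001,0.001,0.14],[0.001,0.001,0.165],[0.001,0.001,0.178],[0.001,0.001,0.185],[0.001,0.001,0.185],[0.001,0.001,0.185]],"rotation":[[0,0,0],[0,0,0],[0,0,0],[0,0,0],[0,0,0],[0,0,0],[0,0,0],[0,0,0]]}' && python3 -m pendant '{"dp":[[0,0,0],[0,0,0],[0,0,0],[0,0,0],[0,0,0],[0,0,0]],"rotation":[[0,0,0],[0,0,0],[0,0,0],[0,0,0],[0,0,0],[0,0,0]]}' 0.01
```

```text
time: 2.8
tool_pos: [529.2, -135.5, 42.7]
tcp_rot: [3.14, 0.0, 1.28]
contact_force: [0.1, -0.2, 0.1]
grip_width: 59.7
finger_force: 0.0
time: 3.55
tool_pos: [528.7, -135.2, 41.8]
tcp_rot: [3.142, 0.0, 1.28]
contact_force: [-0.7, 0.4, 1.9]
grip_width: 26.8
finger_force: 30.0
```

```bash
python3 -m pendant '{"dp":[[0,0,-0.01],[0,0,-0.03],[0,0,-0.06],[0,0,-0.09],[0,0,-0.12],[0,0,-0.14],[0,0,-0.14],[0,0,-0.14]],"rotation":[[0,0,0],[0,0,0],[0,0,0],[0,0,0],[0,0,0],[0,0,0],[0,0,0],[0,0,0]]}'
python3 - <<'E'
from h import *
d=cap('wrist'); e=cap('scene')
a=d['pixels'][:,:,::-1]; b=e['pixels'][60:270,90:370,::-1]
cv2.imwrite('pics/l1.png',np.hstack([cv2.resize(a,(400,300)),cv2.resize(b,(400,300))]))
E
```

```text
time: 4.55
tool_pos: [528.2, -135.0, 181.0]
tcp_rot: [-3.14, 0.0, 1.28]
contact_force: [-0.4, -1.0, -1.0]
grip_width: 27.2
finger_force: 30.0
```

View pics/l1.png

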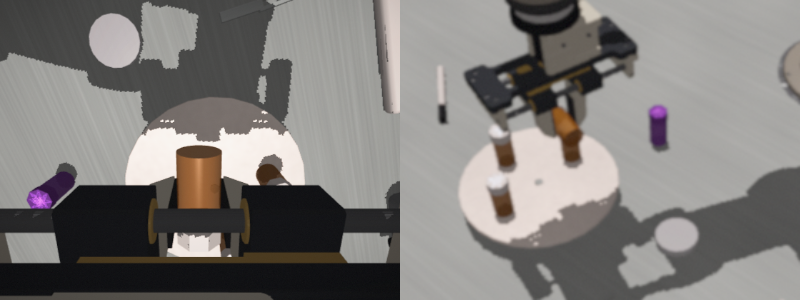

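The vial is held by the fingers, base end up at (200,153) in the left picture. The turntable's vials are standing. Next I'll check that the held vial is level and centred.

```bash
python3 - <<'E'
from h import *
d=cap('wrist'); im=d['pixels']; R=im.astype(int)
T=np.linalg.inv(np.array(d['T_tool_cam'])); f=210/np.tan(np.radians(d['vfov'])/2)
def pr(p):
    c=T[:3,:3]@np.array(p)+T[:3,3]; return np.round([d['cx']+f*c[0]/-c[2], d['cy']-f*c[1]/-c[2]],1)
for th in (-15,0,15):
    t=np.radians(th)
    def w(x,z): return (x*np.cos(t)-z*np.sin(t),0,x*np.sin(t)+z*np.cos(t)-7.5)
    print(th,'base lower/upper edge',pr(w(30.5,14)),pr(w(30.5,-14)),'amber/cap top',pr(w(-15.5,-14)),'cap end top',pr(w(-30.5,-14)))
m=((R[...,0]>R[...,2]*1.6)&(R[...,0]>40)); m[:190]=0;m[345:]=0
col=m[:,265:296].mean(1); print([i for i in range(420) if col[i]>.5][::3][:1],[i for i in range(420) if col[i]>.5][-1])
for v in range(198,345,4): print(v,im[v,278].tolist(),end=' ')
cv2.imwrite('pics/w2.png',cv2.resize(im[190:360,180:380,::-1],None,fx=3,fy=3))
E
```

```text
-15 base lower/upper edge [277.8 201.1] [277.7 238.5] amber/cap top [277.9 323. ] cap end top [278.  345.4]
0 base lower/upper edge [277.8 201.8] [277.7 220.5] amber/cap top [277.9 322.8] cap end top [277.9 352.6]
15 base lower/upper edge [277.9 207. ] [277.7 208.2] amber/cap top [277.8 319.1] cap end top [277.9 354.9]
[204] 291
198 [237, 230, 224] 202 [243, 235, 228] 206 [83, 61, 42] 210 [83, 62, 45] 214 [84, 63, 44] 218 [84, 62, 45] 222 [190, 137, 95] 226 [210, 152, 103] 230 [208, 149, 102] 234 [206, 146, 99] 238 [202, 143, 95] 242 [199, 140, 94] 246 [198, 139, 91] 250 [195, 136, 89] 254 [192, 133, 87] 258 [190, 132, 86] 262 [188, 129, 82] 266 [184, 126, 79] 270 [183, 124, 78] 274 [181, 122, 76] 278 [179, 120, 74] 282 [176, 117, 72] 286 [174, 117, 71] 290 [169, 111, 67] 294 [38, 38, 40] 298 [40, 40, 41] 302 [40, 40, 41] 306 [43, 43, 44] 310 [41, 42, 43] 314 [43, 42, 44] 318 [41, 42, 43] 322 [41, 41, 41] 326 [95, 89, 88] 330 [164, 154, 150] 334 [238, 230, 226] 338 [237, 229, 225] 342 [237, 228, 225]
```

View pics/w2.png

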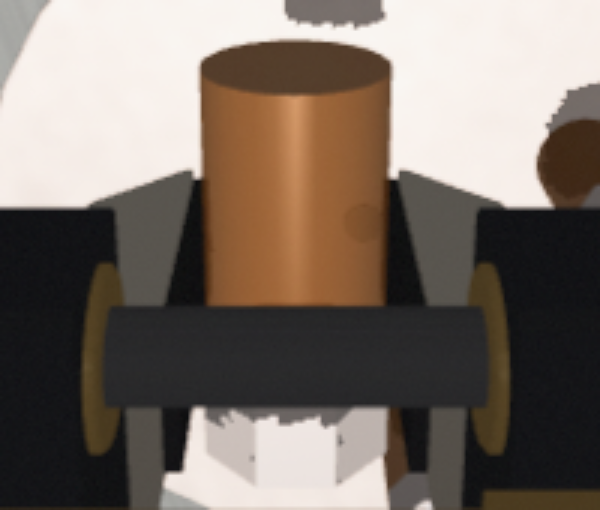

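The base face spans rows 203–221, against 202–220 predicted for a level vial, so the vial is level and centred to within 1 mm. I'll carry it over the cradle.

```bash
python3 -m pendant '{"dp":[[0.03,-0.001,0],[0.08,-0.002,0],[0.14,-0.004,0],[0.2,-0.006,0],[0.26,-0.008,0],[0.32,-0.009,0],[0.37,-0.01,0],[0.4,-0.011,0]],"rotation":[[0,0,-0.03],[0,0,-0.09],[0,0,-0.15],[0,0,-0.22],[0,0,-0.29],[0,0,-0.36],[0,0,-0.42],[0,0,-0.45]]}' && python3 -m pendant '{"dp":[[0,0,0],[0,0,0],[0,0,0]],"rotation":[[0,0,0],[0,0,0],[0,0,0]]}'
python3 - <<'E'
from h import *
d=cap('top','t2.png');e=cap('scene'); w=cap('wrist'); print(np.round(w['o']['tool_pos'],1))
cv2.imwrite('pics/c2.png',np.hstack([cv2.resize(w['pixels'][:,:,::-1],(400,300)),cv2.resize(e['pixels'][210:420,250:530,::-1],(400,300))]))
P=wpose(w)
T=np.linalg.inv(P); f=210/np.tan(np.radians(w['vfov'])/2)
for p in [(636.8,265.7,82),(636.8+9.9,265.7+1.6,82),(636.8-9.9,265.7-1.6,82),(552.9,252.1,105)]:
    # rods ends at +-40 along box y (0.160,-0.987)
    for s in(-40,40):
        q=np.array(p)+s*np.array([.16,-.987,0]); c=T[:3,:3]@q+T[:3,3]; print(p,s,np.round([w['cx']+f*c[0]/-c[2],w['cy']-f*c[1]/-c[2]],1))
E
```

```text
time: 5.7
tool_pos: [632.6, 253.8, 180.2]
tcp_rot: [-3.14, 0.0, 1.733]
contact_force: [0.9, -0.2, 0.6]
grip_width: 27.3
finger_force: 30.0
time: 6.08
tool_pos: [632.9, 249.8, 181.6]
tcp_rot: [-3.141, 0.0, 1.728]
contact_force: [0.9, -0.3, -0.9]
grip_width: 27.2
finger_force: 30.0
[633.  250.  181.9]
(636.8, 265.7, 82) -40 [287.1 132.5]
(636.8, 265.7, 82) 40 [286.8 240.3]
(646.6999999999999, 267.3, 82) -40 [301.5 132.4]
(646.6999999999999, 267.3, 82) 40 [300.1 240.3]
(626.9, 264.09999999999997, 82) -40 [272.6 132.5]
(626.9, 264.09999999999997, 82) 40 [273.5 240.3]
(552.9, 252.1, 105) -40 [153.8 135.9]
(552.9, 252.1, 105) 40 [165.3 252.8]
```

View pics/c2.png

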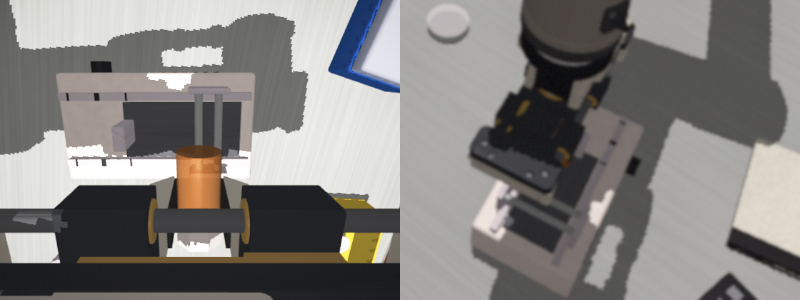

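Left, wrist: the box is in line with the tool. The rods run vertically at about x = 199 and 218, and the vial's base is at (199,155). I'll measure the rods and plate more precisely.

```bash
python3 - <<'E'
from h import *
w=cap('wrist'); P=wpose(w); g=cv2.cvtColor(w['pixels'],cv2.COLOR_RGB2GRAY)
for v in (148,165,180,195): print(v,[int(x) for x in g[v,255:335:2]])
b=np.array([.160,-.987]);a=np.array([-.987,-.160]);O=np.array([587.4,257.7])
def loc(uv,z): 
    p=onz(w,uv,z,P)-O; return np.c_[p@a,p@b].round(1).tolist()
print('col286-ish vertical', [(v,int(g[v,292])) for v in range(95,150,2)])
# box edges at z=60: left, right, top
row=g[108].astype(int); print('row108',[ (u,int(row[u])) for u in list(range(70,92,2))+list(range(346,366,2))])
print(loc([[80,108],[355,108],[220,102]],60))
E
```

```text
148 [58, 59, 58, 58, 59, 59, 59, 59, 60, 106, 111, 115, 113, 109, 88, 59, 59, 62, 59, 59, 59, 59, 63, 104, 110, 114, 113, 110, 90, 59, 59, 58, 58, 58, 57, 58, 58, 60, 59, 59]
165 [59, 58, 58, 58, 58, 57, 59, 58, 59, 105, 110, 114, 112, 110, 90, 56, 57, 57, 55, 57, 58, 57, 66, 106, 110, 116, 113, 108, 71, 57, 57, 55, 57, 57, 58, 57, 58, 57, 56, 57]
180 [57, 58, 58, 57, 58, 58, 59, 58, 59, 107, 111, 113, 112, 110, 87, 58, 58, 58, 58, 58, 58, 58, 73, 106, 112, 113, 112, 109, 65, 58, 57, 56, 58, 57, 58, 59, 59, 57, 58, 59]
195 [58, 58, 58, 59, 58, 59, 58, 57, 58, 98, 110, 113, 112, 109, 91, 59, 59, 58, 58, 59, 59, 59, 79, 108, 112, 114, 111, 102, 58, 59, 59, 60, 58, 59, 59, 59, 58, 58, 59, 58]
col286-ish vertical [(95, 110), (97, 110), (99, 111), (101, 121), (103, 153), (105, 158), (107, 161), (109, 162), (111, 162), (113, 163), (115, 163), (117, 163), (119, 163), (121, 135), (123, 124), (125, 142), (127, 138), (129, 137), (131, 130), (133, 141), (135, 140), (137, 140), (139, 140), (141, 156), (143, 77), (145, 59), (147, 60), (149, 60)]
row108 [(70, 107), (72, 107), (74, 107), (76, 107), (78, 126), (80, 152), (82, 155), (84, 153), (86, 154), (88, 155), (90, 155), (346, 162), (348, 163), (350, 163), (352, 163), (354, 158), (356, 150), (358, 110), (360, 110), (362, 112), (364, 111)]
[[102.7, -56.9], [-100.8, -56.0], [-1.1, -60.7]]
```

```bash
python3 -m pendant '{"dp":[[0.006,0.003,0.01],[0.012,0.006,0.03],[0.015,0.008,0.045],[0.015,0.008,0.05],[0.015,0.008,0.05],[0.015,0.008,0.05],[0.015,0.008,0.05]],"rotation":[[0,0,0],[0,0,0],[0,0,0],[0,0,0],[0,0,0],[0,0,0],[0,0,0]]}'
python3 - <<'E'
from h import *
w=cap('wrist','w3.png'); P=wpose(w); g=cv2.cvtColor(w['pixels'],cv2.COLOR_RGB2GRAY)
b=np.array([.160,-.987]);a=np.array([-.987,-.160]);O=np.array([587.4,257.7])
print(np.round(w['o']['tool_pos'],1), w['o']['tcp_rot'])
R=w['pixels'].astype(int); m=(R[...,0]>R[...,2]*1.6)&(R[...,0]>40)
for v in range(100,290,12):
    x=np.where((g[v,230:345]>85)&(g[v,230:345]<135)&~m[v,230:345])[0]+230; k=np.split(x,np.where(np.diff(x)>2)[0]+1)
    q=np.where(m[v,200:360])[0]+200
    print(v,[(int(s[0]),int(s[-1])) for s in k if len(s)>5],'amber',q[[0,-1]] if len(q) else '')
def loc(uv,z):
    p=onz(w,uv,z,P)-O; return np.c_[p@a,p@b].round(1).tolist()
print(loc([[278,150],[292,150]],80))
E
```

```text
time: 7.15
tool_pos: [638.7, 267.2, 132.5]
tcp_rot: [3.14, -0.0, 1.73]
contact_force: [0.2, 0.3, -0.2]
grip_width: 27.4
finger_force: 30.0
[638.7 267.2 132.5] [ 3.14028524e+00 -5.38211156e-05  1.72967867e+00]
100 [(275, 344)] amber 
112 [(270, 344)] amber 
124 [] amber 
136 [] amber 
148 [] amber 
160 [] amber 
172 [(256, 270), (290, 304)] amber 
184 [(257, 270), (291, 303)] amber 
196 [(258, 270), (291, 303)] amber 
208 [] amber [250 307]
220 [] amber [246 310]
232 [] amber [247 309]
244 [(317, 331)] amber [247 309]
256 [(230, 242), (314, 341)] amber [247 309]
268 [(230, 239), (317, 337)] amber [247 309]
280 [(230, 237), (320, 337)] amber [211 345]
[[-52.2, -49.9], [-60.2, -49.9]]
```

View pics/w3.png

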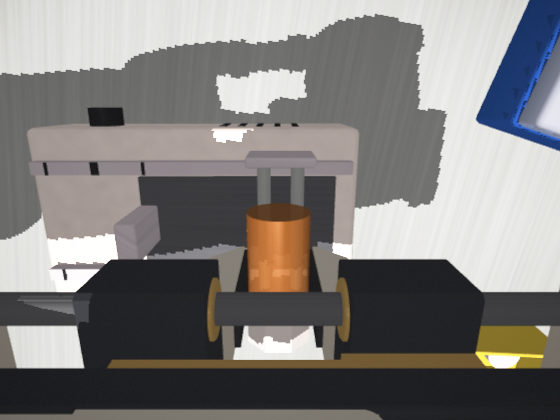

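The rods' mid-column is 280.3 and the vial's is 278, so a 1 mm correction is left. The end plates frame the vial lengthwise. I'll lower it gently.

```bash
python3 -m pendant '{"dp":[[-0.001,0.001,0.01],[-0.001,0.001,0.022],[-0.001,0.001,0.032],[-0.001,0.001,0.039],[-0.001,0.001,0.043],[-0.001,0.001,0.045],[-0.001,0.001,0.045],[-0.001,0.001,0.045]],"rotation":[[0,0,0],[0,0,0],[0,0,0],[0,0,0],[0,0,0],[0,0,0],[0,0,0],[0,0,0]]}'
```

```text
time: 8.2
tool_pos: [639.7, 266.4, 87.0]
tcp_rot: [3.141, 0.0, 1.73]
contact_force: [0.2, -0.4, -0.2]
grip_width: 27.2
finger_force: 30.0
```

```bash
python3 -m pendant '{"dp":[[0,0,0.001],[0,0,0.001],[0,0,0.001],[0,0,0.001]],"rotation":[[0,0,0],[0,0,0],[0,0,0],[0,0,0]]}' && python3 -m pendant '{"dp":[[0,0,0],[0,0,0],[0,0,0],[0,0,0],[0,0,0],[0,0,0],[0,0,0],[0,0,0]],"rotation":[[0,0,0],[0,0,0],[0,0,0],[0,0,0],[0,0,0],[0,0,0],[0,0,0],[0,0,0]]}' 0.05 && python3 -m pendant '{"dp":[[0,0,-0.01],[0,0,-0.03],[0,0,-0.06],[0,0,-0.09],[0,0,-0.11],[0,0,-0.12],[0,0,-0.12],[0,0,-0.12]],"rotation":[[0,0,0],[0,0,0],[0,0,0],[0,0,0],[0,0,0],[0,0,0],[0,0,0],[0,0,0]]}'
python3 - <<'E'
from h import *
w=cap('wrist','w4.png')
P=wpose(w); R=w['pixels'].astype(int); m=((R[...,0]>R[...,2]*1.6)&(R[...,0]>50)).astype('uint8')
b=np.array([.160,-.987]);a=np.array([-.987,-.160]);O=np.array([587.4,257.7])
def loc(uv,z):
    p=onz(w,uv,z,P)-O; return np.c_[p@a,p@b].round(1).tolist()
for c in cv2.findContours(m[:, 200:360].copy(),0,1)[0]:
    if cv2.contourArea(c)>200: r=cv2.minAreaRect(c+np.array([200,0])); print(r,loc([r[0]],100))
print(w['o']['tool_pos'])
E
```

```text
time: 8.7
tool_pos: [640.0, 266.5, 86.2]
tcp_rot: [3.14, -0.0, 1.73]
contact_force: [1.9, -0.0, 2.3]
grip_width: 27.4
finger_force: 30.0
time: 9.7
tool_pos: [639.6, 266.4, 85.7]
tcp_rot: [3.142, 0.0, 1.73]
contact_force: [0.3, 0.0, -0.1]
grip_width: 50.0
finger_force: 0.0
time: 10.7
tool_pos: [639.1, 266.2, 204.6]
tcp_rot: [-3.14, 0.0, 1.73]
contact_force: [-0.2, -0.2, 0.2]
grip_width: 49.7
finger_force: 0.0
((279.5, 363.4999694824219), (158.99996948242188, 6.999999046325684), -0.0) [[-52.8, 139.5]]
((279.5, 196.0), (66.0, 37.0), 90.0) [[-53.1, -8.4]]
[639.1470586  266.1963042  204.55900909]
```

View pics/w4.png

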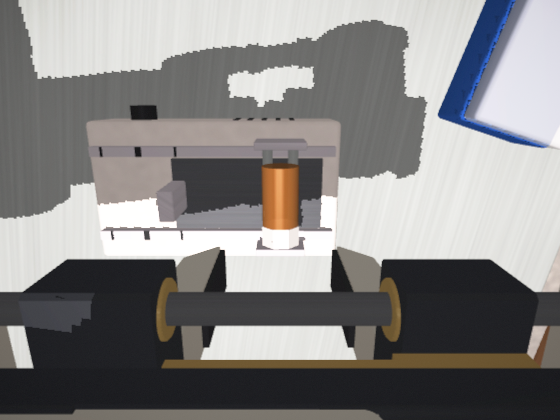

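The vial lies in the cradle between the end plates, its body at (280,195) between the rods. The tab is at (172,200) and the shutter is closed. Now over to the tab, 85 mm along -y of the tool.

```bash
python3 -m pendant '{"dp":[[0,-0.02,0],[0,-0.05,0],[0,-0.075,0],[0,-0.085,0],[0,-0.085,0],[0,-0.085,0]],"rotation":[[0,0,0],[0,0,0],[0,0,0],[0,0,0],[0,0,0],[0,0,0]]}'
python3 - <<'E'
from h import *
w=cap('wrist','w5.png'); P=wpose(w); T=np.linalg.inv(P); f=210/np.tan(np.radians(w['vfov'])/2)
print(w['o']['tool_pos'],w['o']['tcp_rot'])
b=np.array([.160,-.987,0]);a=np.array([-.987,-.160,0]);C=np.array([556,252.8,0])
for s in(-6,6):
  for t in(-12,12):
    for z in (65,105):
      q=C+s*a+t*b+np.array([0,0,z]); c=T[:3,:3]@q+T[:3,3]; print(s,t,z,np.round([w['cx']+f*c[0]/-c[2],w['cy']-f*c[1]/-c[2]],1))
g=cv2.cvtColor(w['pixels'],cv2.COLOR_RGB2GRAY)
for v in range(165,225,6): print(v,[int(x) for x in g[v,246:314:3]])
E
```

```text
time: 11.5
tool_pos: [556.5, 252.9, 205.5]
tcp_rot: [3.141, 0.0, 1.73]
contact_force: [-0.2, -0.2, -0.2]
grip_width: 49.9
finger_force: 0.0
[556.46688027 252.94509046 205.4905196 ] [3.14116119e+00 8.47866896e-05 1.72951825e+00]
-6 -12 65 [284.9 181.1]
-6 -12 105 [285.9 192.5]
-6 12 65 [284.9 208.7]
-6 12 105 [285.8 223.7]
6 -12 65 [270.5 181.2]
6 -12 105 [269.4 192.5]
6 12 65 [270.8 208.7]
6 12 105 [269.7 223.8]
165 [156, 158, 159, 159, 160, 158, 159, 161, 159, 59, 58, 59, 58, 58, 58, 57, 57, 57, 59, 58, 58, 58, 58]
171 [157, 158, 160, 160, 159, 157, 159, 159, 158, 57, 59, 58, 59, 59, 58, 59, 57, 59, 58, 57, 58, 58, 57]
177 [155, 156, 156, 158, 157, 157, 157, 158, 157, 57, 58, 58, 57, 57, 57, 58, 59, 58, 58, 58, 58, 58, 58]
183 [156, 158, 159, 158, 158, 158, 159, 158, 150, 122, 122, 122, 121, 101, 59, 57, 57, 57, 58, 59, 59, 59, 58]
189 [156, 157, 158, 158, 158, 158, 157, 156, 143, 122, 123, 123, 122, 113, 58, 57, 57, 58, 58, 59, 57, 58, 57]
195 [156, 157, 156, 156, 157, 156, 156, 156, 138, 134, 138, 138, 137, 132, 59, 58, 59, 58, 60, 59, 59, 59, 59]
201 [255, 255, 255, 231, 229, 155, 155, 254, 180, 141, 136, 131, 134, 131, 58, 100, 136, 136, 136, 135, 134, 134, 134]
207 [255, 255, 255, 255, 255, 255, 255, 255, 236, 136, 137, 136, 139, 132, 137, 138, 137, 137, 135, 136, 135, 133, 133]
213 [255, 255, 255, 255, 255, 255, 255, 255, 238, 134, 136, 136, 136, 132, 134, 133, 133, 133, 132, 130, 131, 129, 130]
219 [255, 255, 255, 255, 255, 255, 255, 255, 244, 137, 138, 137, 254, 234, 138, 138, 137, 135, 135, 135, 135, 134, 134]
```

The tab shows at columns 270–286, centred in the tool, and its rows match the prediction. I'll go down and grip it.

```bash
python3 -m pendant '{"dp":[[0,0,0.03],[0,0,0.06],[0,0,0.09],[0,0,0.11],[0,0,0.122],[0,0,0.129],[0,0,0.129],[0,0,0.129]],"rotation":[[0,0,0],[0,0,0],[0,0,0],[0,0,0],[0,0,0],[0,0,0],[0,0,0],[0,0,0]]}' && python3 -m pendant '{"dp":[[0,0,0],[0,0,0],[0,0,0],[0,0,0],[0,0,0],[0,0,0],[0,0,0]],"rotation":[[0,0,0],[0,0,0],[0,0,0],[0,0,0],[0,0,0],[0,0,0],[0,0,0]]}' 0.005
```

```text
time: 12.55
tool_pos: [556.2, 253.1, 77.5]
tcp_rot: [3.14, -0.0, 1.73]
contact_force: [-0.9, 0.1, 0.4]
grip_width: 49.9
finger_force: 0.0
time: 13.42
tool_pos: [556.1, 253.0, 76.7]
tcp_rot: [3.141, -0.0, 1.73]
contact_force: [2.4, 0.9, -1.6]
grip_width: 11.9
finger_force: 30.0
```

```bash
python3 -m pendant '{"dp":[[0,-0.003,0],[0,-0.008,0],[0,-0.013,0],[0,-0.018,0],[0,-0.023,0],[0,-0.027,0],[0,-0.029,0],[0,-0.03,0]],"rotation":[[0,0,0],[0,0,0],[0,0,0],[0,0,0],[0,0,0],[0,0,0],[0,0,0],[0,0,0]]}' && python3 -m pendant '{"dp":[[0,0,0],[0,0,0],[0,0,0],[0,0,0]],"rotation":[[0,0,0],[0,0,0],[0,0,0],[0,0,0]]}'
python3 - <<'E'
from h import *
w=cap('wrist'); s=cap('scene'); t=cap('top'); print(np.round(w['o']['tool_pos'],2),w['o']['contact_force'],w['o']['grip_width'])
cv2.imwrite('pics/f.png',np.hstack([cv2.resize(w['pixels'][90:300,100:380,::-1],(400,300)),cv2.resize(s['pixels'][230:420,270:523,::-1],(400,300))]))
E
```

```text
time: 14.42
tool_pos: [527.0, 248.3, 76.7]
tcp_rot: [3.139, -0.0, 1.73]
contact_force: [9.1, 1.6, -5.7]
grip_width: 11.7
finger_force: 30.0
time: 14.92
tool_pos: [527.0, 248.3, 76.7]
tcp_rot: [3.139, -0.0, 1.73]
contact_force: [8.8, 0.8, -6.3]
grip_width: 12.0
finger_force: 30.0
[527.02 248.29  76.73] [ 8.78260152  0.75739528 -6.30497215] 12.042420318107153
```

View pics/f.png

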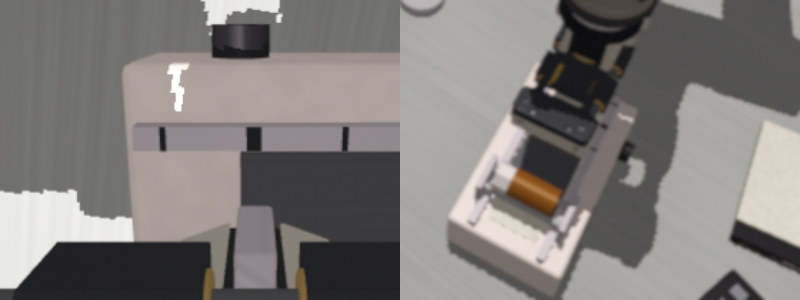

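The tab, at column 255, lines up with the wide half-open mark at 254. The vial is still lying in the cradle, and the force is about 8.8 N against the 9 N expected at half travel. I'm handing in.

```bash
python3 -c "
from plant import workorder
print(workorder.close_job())"
```

```text
the job is handed in; nothing more can be done
None
```

The tipped vial lies in the cradle, let go with the shutter still closed, and the robot is holding the shutter at about half travel (29.5 mm moved, 8.8 N); I handed the job in at about 15 s, and the hand-in gave no verdict.

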